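# Seat a keyed blank in the riveting nest and set the counter

## Task

Seat the notched steel blank fully home in the nest of the riveting fixture; its key pin stands in one of three places, so find by looking or trying which way round the nest accepts the blank. Then, with the blank seated, press the recessed button on the fixture fully down with the tip of the stylus, with nothing else and not before, and stand the stylus back fully down in its holder. Leave the other things on the worktop where they are.

Things in the scene. Friction and masses are not known exactly. Their poses are not given: they have to be found in the camera images.
- blank_mid (a point): The blank, a bare steel foot, 60 mm high in all, about 0.3 kg: a square plate 60 x 60 x 10 mm with a square tube stub 25 x 25 mm, 50 mm high, on its middle, sides parallel to the plate's. One off-centre notch in the plate's -x edge (see notch). This point lies on its axis 30 mm above the underside; z points up the stub, x and y along the plate's sides. Take it by the stub.
- notch (a point): Middle of the blank's notch, which goes through the plate: 15 mm wide along y (y = +4.5 to +19.5 mm from the blank's axis; middle at x = -22.5, y = 12, 5 mm above the underside) and open at the -x edge (x = -30 to -15 mm). Axes as the blank's.
- fixture: Riveting fixture, fixed to the worktop: a steel base plate (6 mm high) with an aluminium nest block (84 x 84 mm, top at 22 mm, square pocket in it) and, centred 100 mm to its -y side, a grey button pod (56 x 56 mm, top at 34 mm). Origin on the worktop under the nest's centre; axes along the block's sides.
- nest_rim (a point): Centre of the nest's pocket, level with the rim: 64 x 64 mm, 12 mm deep, chamfered. A round steel key pin (7 mm thick, 7 mm high) stands on the pocket's floor in one of three places: (x, y) = (-23, 12), (-12, -23) or (12, 23) mm from the centre; dark flush plugs close the other two. Axes as the fixture's. Which place has the key varies and no pose tells it: look, or try.
- pocket_floor (a point): Centre of the pocket's floor, 10 mm above the worktop; axes as the fixture's. The blank goes down only with its notch over the key: its yaw against the fixture is then 0, +90 or -90 degrees for the three key places in the order given at nest_rim. Fully home its underside lies here, its plate's top 2 mm below the rim; wrongly turned it stops on the key, 7 mm too high.
- set_button (a joint): Travel of the spring button in the pod, m: 0 up, 0.005 fully down (about 4 N), springs back by itself.
- button_top (a point): Centre of the top of the button, a steel cap 12 mm across at the bottom of a round hole 15 mm wide; it stands 24 mm above the worktop, 10 mm below the pod's top, so that fingers do not reach it. Moves with the button.
- stylus_mid (a point): The stylus: an upright steel hand tool 88 mm long: from below a 6 mm thick tip 34 mm long, a collar 20 mm across and 4 mm high, then a round dark grip 14 mm thick and 50 mm long. This point lies on its axis, 44 mm above the tip's end (6 mm above the foot of the grip); z points from tip to grip. About 60 g. It stands in the holder, the collar resting on the holder's top.
- stylus_tip (a point): End of the stylus' tip, on its axis.
- holder_mouth (a point): Centre of the round hole (10 mm wide, 37 mm deep) in the top of the stylus holder, a plain aluminium block 46 x 46 x 40 mm fixed to the worktop; this point is level with the block's top, 40 mm above the worktop. With the stylus in place its tip is 34 mm below this point.
- carton_m5: Bystander: small cardboard carton 65 x 70 mm, 55 mm high, close to the blank on the blank's +x or +y side. Origin under its centre.
- plug_gauge: Bystander: plug gauge, a lying black rod with steel ends, 98 mm long (along y), 12 mm thick, on the other of the blank's +x and +y sides. Origin under its centre.
- wrench_10: Bystander: flat spanner 134 mm long (along y), 25 mm wide, 8 mm thick. Origin under its centre.
- cup_steel: Bystander: open grey steel cup, 59 mm across, 64 mm high. Origin under its centre.
- oil_bottle: Bystander: yellowish oil bottle with a red spout, 48 mm across, 92 mm high. Origin under its centre.
Things that resemble listed ones, but are neither listed nor needed, are in the scene too. Leave any turquoise look-alike of the part that bears blank_mid alone.

How it is judged (in metres and radians):
On the way, in this order (a step that is already met when the one before it is completed fails the run):
1. the blank is fully home in the nest (horizontal distance between blank_mid and pocket_floor below 0.004 m and z of blank_mid in the frame of fixture between 0.037 and 0.0425 m and angle between blank_mid's own z axis and vertical below 0.05 rad), for 0.2 s.
2. the stylus' tip presses the button fully down, the blank seated (all of step 1 and value of joint set_button above 0.004 m and distance between stylus_tip and button_top below 0.008 m), for 0.05 s.
At the end, for the whole second after the job is handed in: The blank lies flat in the nest's pocket (centre within 4 mm, height within 2.5 mm of fully home, tilt under 0.05 rad), the button is up again, and the stylus stands in its holder (tip at least 31 mm down the hole, within 6 mm of its axis, tilt under 0.12 rad) (all of step 1 and value of joint set_button below 0.0015 m and horizontal distance between stylus_tip and holder_mouth below 0.006 m and z of stylus_tip in the frame of holder_mouth below -0.031 m and angle between stylus_mid's own z axis and vertical below 0.12 rad); the robot touches nothing.
It fails at once if the button is pressed while the blank is not seated (value of joint set_button above 0.002 m and not (horizontal distance between blank_mid and pocket_floor below 0.004 m and z of blank_mid in the frame of fixture between 0.037 and 0.0425 m and angle between blank_mid's own z axis and vertical below 0.05 rad)).
It fails at once if the button is pressed by something else than the stylus' tip (value of joint set_button above 0.002 m and distance between stylus_tip and button_top above 0.015 m).
It fails at once if a bystander is moved by more than 20 mm (distance of any of carton_m5, plug_gauge, wrench_10, cup_steel, oil_bottle from where it was at the start of the episode above 0.02 m).
It also fails if it takes over 72 s, if anything falls off the work surface, if the arm or the gripper's body presses on something with over 40 N, if the wrist force passes 120 N, or if a joint passes its speed limit or range.

## Robot

A 6-joint arm with a two-finger parallel gripper is mounted at the origin on a cart in front of the work surface, level with it; the furniture and walls round the work are solid. World frame = base frame: x ahead of the robot, y to its left, z up, the work surface at z = 0. Lengths are in mm, angles in degrees, forces in N, time in s.
With the tool pointing down it reaches from about 300 to 850 mm from the base axis. Payload 4.2 kg.
Tool frame: the origin (TCP) lies midway between the tips of the shut fingers; the grasp point (between the pads) lies env.hold_point_z behind it (env.hold_point_z is the distance from the TCP to the grasp point, in mm); z points along the fingers, y is the line along which they close (so a half turn about z gives the same grasp; the last joint's range is limited). The gripper opens to 91 mm and grips with 3 to 60 N. Pads are 32 mm wide; open, the fingers measure 118 mm over their backs; the gripper's body (76 mm by 178 mm) begins 60 mm behind the grasp point.
Start: joints at [-1.146, 18.312, 89.639, -0, 72.044, -1.146], TCP at [575.016, 0, 213.976] pointing down, gripper open.
Joint ranges: [-177.97, 177.97], [-48.28, 115.42], [12.27, 149.76], [-77.06, 257.06], [2.81, 150.46], [-146.56, 146.56]. Speed limits (degrees/s): [147.25, 147.25, 180, 180, 180, 180].

## Interface

Orientations are given as [roll, pitch, yaw] about the fixed x, y, z axes, in that order (R = Rz(yaw) Ry(pitch) Rx(roll)).
In Python, from workcell import env, viewer, spotter gives the robot as it stands.
- The arm moves only by the tool apply_moves, never from a script. Its arguments are lists of equal length, an entry for each row: "delta_pos": the shift along the world's x, y, z normalised to -1 to 1, where 1 is 120 mm, a list of three; "rot": the turn, a rotation vector about the world's x, y, z normalised to -1 to 1, where 1 is 1.5 rad, a list of three; "hand": the opening, from 0 (shut) to 1 (fully open). A call has 1 to 10 rows; each row is the pose to reach, as a shift and turn from the pose commanded when the call began; what a row does not reach only later rows make up. A row lasts 1/12 s, in which the tool goes at most 41.7 mm and 7.16 degrees, less where a joint would pass 70% of its speed; a pose out of reach is approached as far as the arm can. A call with a number of a shift or a turn outside -1 to 1 is refused whole. A call with a gripper value outside its range is refused whole. The fingers move at their own pace and stop on an object; "newtons" is the grip in N (left out, the last holds). Time passes only in rows, so rows that repeat a pose let the fingers close. It gives the time, the measured TCP pose, the force, the opening and the grip force at its end, in the units of the state.
- env.state(): the state, without advancing time (a new reading comes with each control period).
- viewer.grab_frame(name): name is "scene" or "side" or "wrist"; returns a dict with "pixels" (480x640x3 uint8, red, green, blue), "camera_matrix" (3x3 intrinsics, pixels), "k1" (the pictures are not rectified: a ray, as slopes to the right and down, at radius r is drawn at 1 + k1 r^2 times it, then the intrinsics apply), "R" (3x3) and "t" (3): a world point X has camera coordinates R X + t; the wrist camera has in their place "mount" (4x4, takes a point from camera to tool coordinates, whose origin is the TCP and whose axes are the flange's). Camera axes: x right, y down, z forward; pixel columns grow to the right and rows downward; lengths in mm; the calibration is good to about 2 mm. A picture is of the moment at which its call begins: read the wrist's pose just before it. There is no depth.
- env.job_done(): hands the job in; it is judged then, once.
Trained networks look in a picture, given as the dict that the camera call returned (one of the last four; its "shot" number tells which), for a name from the list of things; names that differ only in an ending like _2 or _b are one class to them, and where a whole thing is asked for, a point or a joint stands for the part that bears it (a point fixed in the world has none). Each returns a list of dicts, best first, with "score" (0 to 1); they miss things now and then, are a little off and sometimes report something else, mostly with a low value. They report only what shows in the picture. A call takes as long as a camera call. They do not tell look-alikes from the thing itself.
- spotter.trace(picture, query): "mask" (480x640 bool, what is visible of it) and "box" ([centre column, centre row, width, height] in pixels, round what is visible of it).
- spotter.landmark_of(picture, query): "position" ([column, row] in pixels: a listed point, or the origin of a listed thing).
The state is a dict: "time_s": time; "qpos": joint angles; "qvel": joint speeds; "effort": joint torques, N m; "ee_pos": TCP position; "ee_rot": TCP orientation; "force": force on the tool from outside, world axes, zero at the start; "torque": the same for the moment, N m; "gripper_width": finger opening in mm; "gripper_force": force on a finger pad.
Only numpy, scipy, OpenCV 4.12 (cv2) and the standard library are available. Lean on these libraries where they do the work, as an engineer would, in place of code of your own. Each camera call takes 0.05 s, during which the arm holds its last target. There are 200 camera calls.

## Working session

There is one attempt and no reset: what is moved stays moved. The work goes in short steps, Python scripts to look and compute and a tool call to move; the robot and the scene stay as the last step left them, time stands still between calls to the robot, and variables do not carry over. Pictures are saved under pics/ and viewed, at most 10 in all, crops included, and the job is handed in when it is done.

Besides the shell and the picture viewer there is one more tool, called by a JSON object that holds its "method" and its "body". apply_moves: Moves the arm, as the interface text tells. Its arguments: {"type":"object","properties":{"delta_pos":{"type":"array"},"rot":{"type":"array"},"hand":{"type":"array"},"newtons":{"type":"number"}},"required":["delta_pos","rot","hand"]}

```bash
mkdir -p pics; cat > h.py <<'E'
import numpy as np, cv2
from scipy.spatial.transform import Rotation as Ro
from workcell import env, viewer, spotter
def cam(name):
    s=env.state(); p=viewer.grab_frame(name)
    if 'R' in p: R=np.array(p['R']);t=np.array(p['t'])
    else:
        M=np.array(p['mount']); T=np.eye(4); T[:3,:3]=Ro.from_euler('xyz',s['ee_rot'],degrees=True).as_matrix(); T[:3,3]=s['ee_pos']
        W=np.linalg.inv(T@M); R=W[:3,:3]; t=W[:3,3]
    return p,R,t
def world(c,px,z):
    p,R,t=c; K=np.array(p['camera_matrix'])
    d=np.array([(px[0]-K[0,2])/K[0,0],(px[1]-K[1,2])/K[1,1]]); u=d.copy()
    for _ in range(20): u=d/(1+p['k1']*(u@u))
    r=R.T@np.array([u[0],u[1],1]); o=-R.T@t
    return (o+r*(z-o[2])/r[2])[:2].round(1)
def proj(c,X):
    p,R,t=c;K=np.array(p['camera_matrix']); x=R@np.array(X,float)+t; u=x[:2]/x[2]; u=u*(1+p['k1']*(u@u))
    return np.array([K[0,0]*u[0]+K[0,2],K[1,1]*u[1]+K[1,2]])
def save(c,n,img=None): cv2.imwrite('pics/'+n,cv2.cvtColor(c[0]['pixels'] if img is None else img,cv2.COLOR_RGB2BGR))
def find(c,q,z,n=3):
    for r in spotter.landmark_of(c[0],q)[:n]:
        print(q,round(r['score'],2),np.round(r['position']),world(c,r['position'],z))
Z=dict(blank_mid=30,notch=5,fixture=0,nest_rim=22,pocket_floor=10,button_top=24,stylus_mid=50,holder_mouth=40,carton_m5=0,plug_gauge=0,wrench_10=0,cup_steel=0,oil_bottle=0)
E
python3 - <<'E'
from h import *
print(env.state(),env.hold_point_z)
for n in ['scene','wrist','side']:
    c=cam(n); save(c,n+'.png'); print(n,c[0]['camera_matrix'],(-c[1].T@c[2]).round())
    for q in Z: find(c,q,Z[q])
E
```

```text
{'time_s': 0.0, 'qpos': array([-1.14542618e+00,  1.83504925e+01,  8.97059057e+01, -2.55632475e-03,
        7.20439846e+01, -1.14602076e+00]), 'qvel': array([ 0.04482076,  0.00787112, -0.00426487,  0.04763976, -0.05072065,
       -0.01531349]), 'effort': array([-5.01459035e-04, -4.12465632e+01, -2.31973493e+01,  7.28826877e-02,
        4.58198413e-02, -1.41870069e-04]), 'ee_pos': array([5.74495279e+02, 1.52041144e-03, 2.13135189e+02]), 'ee_rot': array([-1.79899589e+02,  4.22237294e-04,  9.00013852e+01]), 'force': array([-0.8388934 ,  0.19836669,  0.74695632]), 'torque': array([-0.04151627,  0.0481695 ,  0.00373988]), 'gripper_force': 0.0, 'gripper_width': 91.38877109662577} 18.8
scene [[556.86957064   0.         318.72255705]
 [  0.         556.86957064 244.91761158]
 [  0.           0.           1.        ]] [-226. 1020.  662.]
blank_mid 0.77 [264. 260.] [651.3 296. ]
blank_mid 0.76 [312. 297.] [460.3 330.2]
blank_mid 0.63 [241. 306.] [540.  454.2]
notch 0.8 [320. 318.] [421.  346.2]
notch 0.67 [245. 316.] [535.7 448. ]
notch 0.67 [325. 232.] [684.6  52.6]
fixture 0.77 [393. 253.] [4
[... 1389 characters left out ...]
 0.56 [389. 321.] [431.3 343.5]
fixture 0.56 [388. 223.] [471.4  25.3]
nest_rim 0.69 [388. 216.] [471.9  29.9]
pocket_floor 0.57 [388. 218.] [473.1  19.4]
button_top 0.24 [385. 221.] [476.6  58.2]
stylus_mid 0.44 [305. 210.] [638.9 106.5]
holder_mouth 0.74 [306. 217.] [635.9 116.1]
holder_mouth 0.53 [339. 194.] [590.3  -5.4]
holder_mouth 0.23 [389. 220.] [467.6  77.1]
carton_m5 0.94 [333. 308.] [528.3 330.5]
carton_m5 0.55 [392. 322.] [426.8 337.9]
plug_gauge 0.86 [364. 352.] [458.8 416.8]
wrench_10 0.77 [389. 267.] [448.6 187.7]
cup_steel 0.67 [295. 192.] [711.1 -62.4]
cup_steel 0.17 [379. 304.] [452.7 299.8]
cup_steel 0.17 [333. 303.] [530.6 318.6]
oil_bottle 0.66 [340. 191.] [605.7 -94.4]
```

View pics/scene.png

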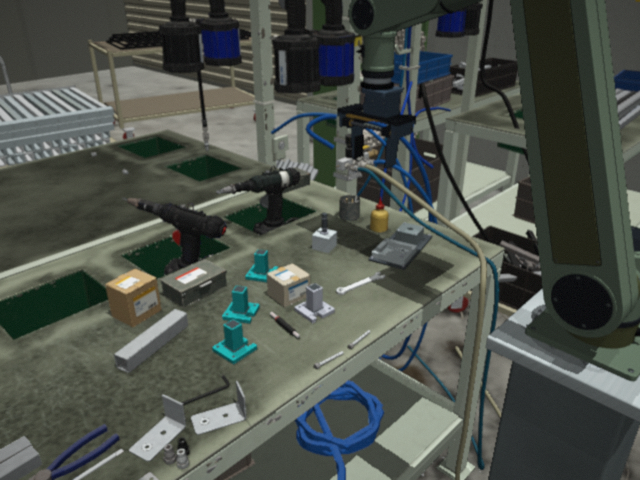

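View pics/wrist.png

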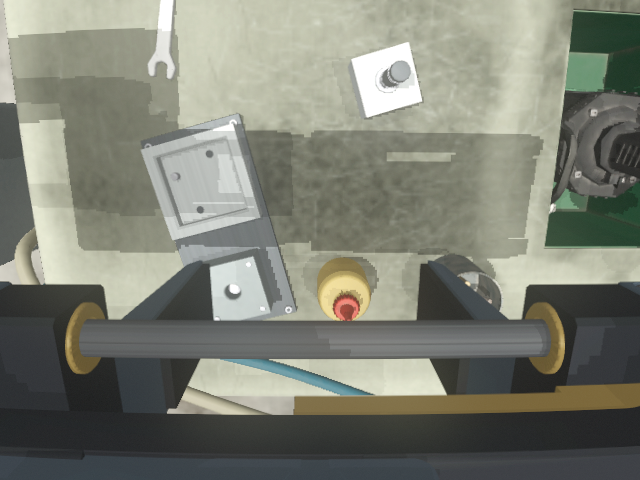

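The scene shows the steel blank at about (313,300), beside the carton (288,283) and the gauge (285,325). Turquoise look-alikes stand at (260,265), (240,303) and (233,342). In the wrist picture the nest has marks at (177,177), light, and at (209,154) and (200,210), both dark. The holder is at (388,78) and the button hole at (232,290).

```bash
python3 - <<'E'
import cv2
i=cv2.imread('pics/wrist.png')[100:330,120:310]
cv2.imwrite('pics/nest.png',cv2.resize(i,None,fx=2.6,fy=2.6,interpolation=cv2.INTER_CUBIC))
E
```

```text
(no output)
```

View pics/nest.png

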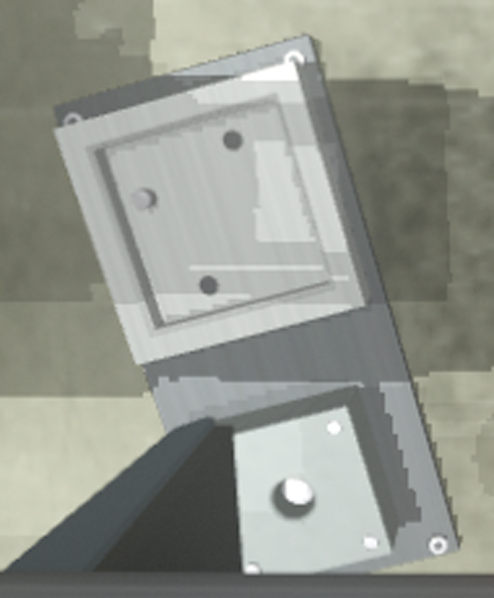

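{"method": "apply_moves", "body": {"delta_pos": [[-0.3,0.15,0],[-0.6,0.4,0],[-0.9,0.7,0],[-1,1,0],[-1,1,0]], "rot": [[0,0,0],[0,0,0],[0,0,0],[0,0,0],[0,0,0]], "hand": [1,1,1,1,1]}}

```text
time_s: 2.52
ee_pos: [451.8, 123.3, 214.3]
ee_rot: [-179.9, -0.1, 90.2]
force: [-0.1, 0.4, 0.3]
gripper_width: 90.8
gripper_force: 0.0
```

{"method": "apply_moves", "body": {"delta_pos": [[0,0.3,0],[0,0.6,0],[0,0.9,0],[0,1,0],[0,1,0]], "rot": [[0,0,0],[0,0,0],[0,0,0],[0,0,0],[0,0,0]], "hand": [1,1,1,1,1]}}

```text
time_s: 2.93
ee_pos: [455.3, 242.4, 213.8]
ee_rot: [180.0, -0.0, 90.2]
force: [0.8, -0.3, 0.4]
gripper_width: 91.1
gripper_force: 0.0
```

```bash
python3 - <<'E'
from h import *
c=cam('wrist'); save(c,'blank.png'); s=env.state(); print(s['ee_pos'],s['ee_rot'],s['qpos'],s['time_s'])
for q in ['blank_mid','notch','carton_m5','plug_gauge']: find(c,q,Z[q])
E
```

```text
[455.14321966 240.52932291 213.6932962 ] [-1.79992925e+02  5.29268250e-02  9.01404245e+01] [ 2.66038861e+01  1.29133692e+01  9.73073417e+01 -4.71240460e-02
  6.98092148e+01  2.64797411e+01] 2.9833
blank_mid 0.89 [532. 142.] [639.2 307.7]
blank_mid 0.62 [310. 108.] [450.9 332.7]
notch 0.82 [516. 168.] [639.5 283.1]
notch 0.58 [283.  90.] [427.1 348.7]
notch 0.23 [332. 404.] [473.8  32.8]
carton_m5 0.68 [402. 116.] [532.3 327.7]
plug_gauge 0.75 [315.  13.] [454.4 412.5]
```

View pics/blank.png

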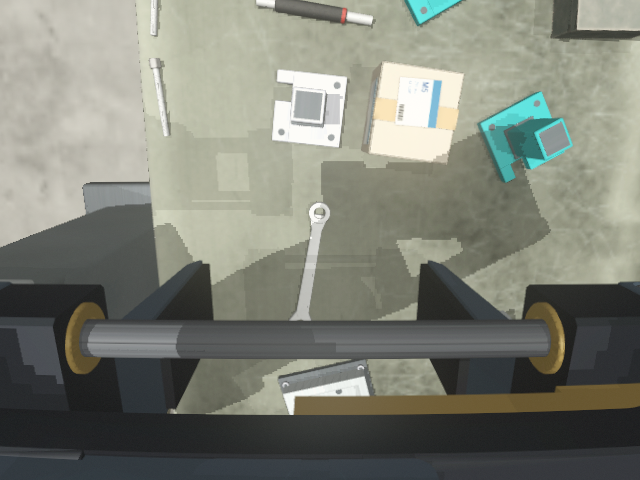

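The nest crop shows the upright key pin at (145,198), on the -x side, so the blank goes in at yaw 0 to the fixture. The blank picture shows the steel blank at about (310,108), its notch at the left with the plate nearly square to the image. The carton is at its right, (415,112), and the gauge is above.

```bash
cat >> h.py <<'E'
def quad(mask):
    m=mask.astype(np.uint8); cs,_=cv2.findContours(m,0,2); h=cv2.convexHull(max(cs,key=cv2.contourArea))
    return h[:,0,:].astype(float)
def rect(c,mask,z):
    P=np.array([world(c,p,z) for p in quad(mask)],np.float32); return cv2.minAreaRect(P)
E
python3 - <<'E'
from h import *
c=cam('wrist')
for q,z in [('blank_mid',10),('carton_m5',55)]:
  for r in spotter.trace(c[0],q)[:2]: print(q,r['score'],r['box'],rect(c,r['mask'],z))
# stub top / blank colour threshold
g=c[0]['pixels'].astype(int)[60:160,262:356]; print(g.mean(2)[::8,::6].astype(int))
im=cv2.resize(c[0]['pixels'][50:170,250:480],None,fx=3.4,fy=3.4,interpolation=cv2.INTER_CUBIC); save(c,'bcrop.png',im)
E
```

```text
blank_mid 0.82 [429.4, 10.0, 42.5, 20.0] ((549.3239135742188, 409.0704650878906), (36.01832962036133, 15.661158561706543), 0.954850971698761)
blank_mid 0.82 [525.6, 130.1, 96.4, 89.2] ((643.2222900390625, 312.5594787597656), (72.6575927734375, 62.63664627075195), 27.675052642822266)
carton_m5 0.75 [412.3, 110.0, 100.2, 101.1] ((528.793212890625, 328.4397888183594), (70.3020248413086, 70.37505340576172), 82.56256866455078)
[[170 175 174 168 171 172 170 166 168 172 165 161 167 166 159 154]
 [179 176 165 250 250 250 250 250 237 194 170 172 167 164 164 147]
 [175 174 166 240 250 247 250 250 250 250 250 250 248 250 194 152]
 [175 176 165 166 166 195 238 250 246 232 229 251 250 250 120 148]
 [179 181 167 169 165 236 165 170 168 165 250 202 207 206 133 160]
 [182 181 218 250 250 247 166 168 167 165 250 203 204 251 131 163]
 [181 181 234 250 250 250 167 168 167 167 240 185 203 251 164 164]
 [177 178 249 250 250 150 168 202 235 244 192 203 203 249 162 166]
 [182 181 250 203 250 250 250 250 249 250 248 251 251 241 168 165]
 [167 167 250 250 247 250 250 250 249 249 248 167 201 134 165 161]
 [167 168 165 170 165 182 171 173 171 188 224 250 251 135 162 161]
 [170 168 170 167 168 184 178 181 179 175 172 170 178 179 176 176]
 [167 170 172 169 167 165 177 179 177 175 179 176 176 173 174 175]]
```

View pics/bcrop.png

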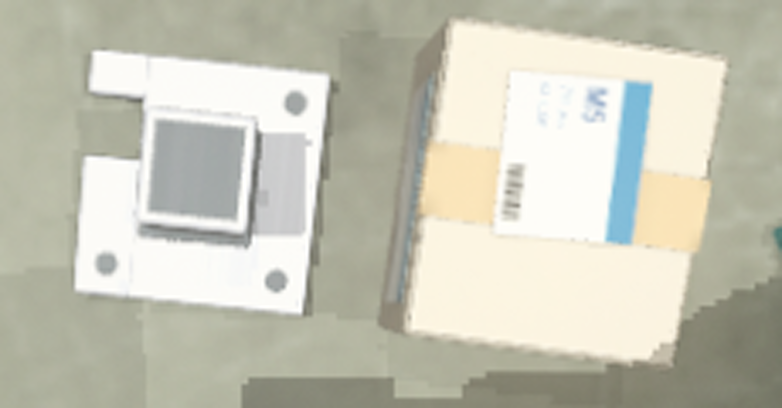

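The crop shows the plate corners at (91,51), (329,74), (305,313) and (75,290), and the stub top at (145,108)-(247,231). The carton's near foot is at (385,325).

```bash
python3 - <<'E'
from h import *
c=cam('wrist')
def q(c,P,s,o,z,n):
    W=np.array([world(c,np.array(p)/s+np.array(o),z) for p in P]); m=W.mean(0)
    e=[W[1]-W[0],W[2]-W[3]]; f=[W[0]-W[3],W[1]-W[2]]
    a=[np.degrees(np.arctan2(v[1],v[0])) for v in e]+[np.degrees(np.arctan2(v[1],v[0]))-90 for v in f]
    print(n,m,np.round(a,1),np.mean(a).round(2),[np.linalg.norm(v).round(1) for v in e+f])
q(c,[(91,51),(329,74),(305,313),(75,290)],3.4,(249.9,49.9),10,'plate')
q(c,[(145,108),(256,117),(247,231),(138,220)],3.4,(249.9,49.9),60,'stub')
print(world(c,np.array((385,325))/3.4+[250,50],0),world(c,np.array((420,60))/3.4+[250,50],0))
M=np.array(c[0]['mount']);T=np.eye(4);T[:3,:3]=Ro.from_euler('xyz',[-179.9,0,90],degrees=True).as_matrix();T[:3,3]=[574.5,0,213.1]
W=np.linalg.inv(T@M);d=(c[0],W[:3,:3],W[:3,3])
q(d,[(90,148),(277,98),(333,280),(155,328)],2.6,(119.8,99.8),22,'nest')
q(d,[(55,130),(302,60),(368,305),(137,365)],2.6,(119.8,99.8),22,'block')
print('pin',world(d,np.array((145,195))/2.6+[120,100],17),'btn',world(d,np.array((293,497))/2.6+[120,100],34))
s=env.state();print(s['ee_pos'],s['ee_rot'])
E
```

```text
plate [449.6  333.45] [-5.4 -5.7 -5.3 -5.2] -5.41 [np.float64(59.9), np.float64(59.9), np.float64(58.7), np.float64(59.1)]
stub [449.45 333.5 ] [-4.7 -5.7 -4.6 -4.5] -4.86 [np.float64(24.3), np.float64(24.3), np.float64(23.9), np.float64(24.3)]
[498.8 297.6] [506.3 364.7]
nest [474.65  28.1 ] [13.8 14.9 15.5 14.9] 14.79 [np.float64(65.6), np.float64(64.9), np.float64(63.9), np.float64(62.7)]
block [475.     27.125] [14.6 14.6 14.6 13.1] 14.22 [np.float64(86.6), np.float64(84.5), np.float64(83.6), np.float64(83.6)]
pin [450.4  34.4] btn [499.2 -68.6]
[455.16603071 239.12166733 214.10416049] [1.79985680e+02 3.66698672e-03 8.99226171e+01]
```

{"method": "apply_moves", "body": {"delta_pos": [[-0.02,0.3,-0.1],[-0.045,0.6,-0.2],[-0.045,0.779,-0.4],[-0.045,0.779,-0.7],[-0.045,0.779,-0.9],[-0.045,0.779,-0.9],[-0.045,0.779,-0.9]], "rot": [[0,0,-0.0617],[0,0,-0.0617],[0,0,-0.0617],[0,0,-0.0617],[0,0,-0.0617],[0,0,-0.0617],[0,0,-0.0617]], "hand": [0.55,0.55,0.55,0.55,0.55,0.55,0.55]}}

```text
time_s: 3.97
ee_pos: [449.2, 332.9, 105.3]
ee_rot: [-179.9, 0.1, 84.7]
force: [0.5, 0.0, 0.2]
gripper_width: 50.7
gripper_force: 0.0
```

{"method": "apply_moves", "body": {"delta_pos": [[0,0,-0.2],[0,0,-0.4],[0,0,-0.55],[0,0,-0.667],[0,0,-0.667]], "rot": [[0,0,0],[0,0,0],[0,0,0],[0,0,0],[0,0,0]], "hand": [0.55,0.55,0.55,0.55,0.55]}}

```text
time_s: 4.38
ee_pos: [449.7, 332.9, 25.7]
ee_rot: [-180.0, 0.0, 84.6]
force: [-0.8, 0.1, -0.1]
gripper_width: 49.6
gripper_force: 0.0
```

{"method": "apply_moves", "body": {"delta_pos": [[0,0,0],[0,0,0],[0,0,0],[0,0,0],[0,0,0],[0,0,0],[0,0,0],[0,0,0]], "rot": [[0,0,0],[0,0,0],[0,0,0],[0,0,0],[0,0,0],[0,0,0],[0,0,0],[0,0,0]], "hand": [0,0,0,0,0,0,0,0], "newtons": 30}}

```text
time_s: 5.05
ee_pos: [450.3, 334.0, 27.4]
ee_rot: [179.9, -0.1, 84.7]
force: [-1.2, -0.8, 5.8]
gripper_width: 24.7
gripper_force: 30.0
```

{"method": "apply_moves", "body": {"delta_pos": [[0,0,0.25],[0,0,0.5],[0,0,0.75],[0,0,1],[0,0,1],[0,0,1]], "rot": [[0,0,0],[0,0,0],[0,0,0],[0,0,0],[0,0,0],[0,0,0]], "hand": [0,0,0,0,0,0]}}

```text
time_s: 5.55
ee_pos: [450.1, 333.8, 147.0]
ee_rot: [179.9, -0.1, 84.7]
force: [-0.2, 0.5, -5.2]
gripper_width: 25.1
gripper_force: 30.0
```

{"method": "apply_moves", "body": {"delta_pos": [[0.06,-0.25,0.1],[0.12,-0.5,0.2],[0.2,-0.75,0.333],[0.353,-1,0.333]], "rot": [[0,0,0.06],[0,0,0.12],[0,0,0.18],[0,0,0.2292]], "hand": [0,0,0,0]}}

```text
time_s: 5.88
ee_pos: [490.8, 212.4, 186.1]
ee_rot: [-179.9, -0.0, 104.7]
force: [1.3, 0.2, -3.8]
gripper_width: 24.7
gripper_force: 30.0
```

{"method": "apply_moves", "body": {"delta_pos": [[0,-0.3,0],[0,-0.6,0],[0,-0.9,0],[0,-1,0]], "rot": [[0,0,0],[0,0,0],[0,0,0],[0,0,0]], "hand": [0,0,0,0]}}

```text
time_s: 6.22
ee_pos: [489.7, 89.0, 183.2]
ee_rot: [-179.6, 0.1, 104.2]
force: [0.5, 0.5, -3.9]
gripper_width: 24.9
gripper_force: 30.0
```

{"method": "apply_moves", "body": {"delta_pos": [[0,-0.3,0],[0,-0.6,0],[0,-0.9,0],[0,-1,0],[0,-1,0],[0,-1,0]], "rot": [[0,0,0],[0,0,0],[0,0,0],[0,0,0],[0,0,0],[0,0,0]], "hand": [0,0,0,0,0,0]}}

```text
time_s: 6.72
ee_pos: [491.0, -26.3, 184.3]
ee_rot: [-179.8, -0.1, 104.3]
force: [0.5, -0.1, -4.1]
gripper_width: 25.0
gripper_force: 30.0
```

```bash
python3 - <<'E'
from h import *
c=cam('wrist'); s=env.state();print(s['ee_pos'],s['ee_rot'])
x,y=[int(v) for v in proj(c,[475,28,22])]; print(x,y)
x0=max(0,x-110);y0=max(0,y-90);np.savez('v.npz',e=s['ee_pos'],r=s['ee_rot'],o=[x0,y0])
im=c[0]['pixels'][y0:y0+180,x0:x0+220]; save(c,'nest2.png',cv2.resize(im,None,fx=3,fy=3,interpolation=cv2.INTER_CUBIC)); save(c,'w2.png')
E
```

```text
[491.26531902 -25.6796587  184.62750295] [-1.79874147e+02 -1.08007922e-01  1.04372937e+02]
313 151
```

View pics/nest2.png

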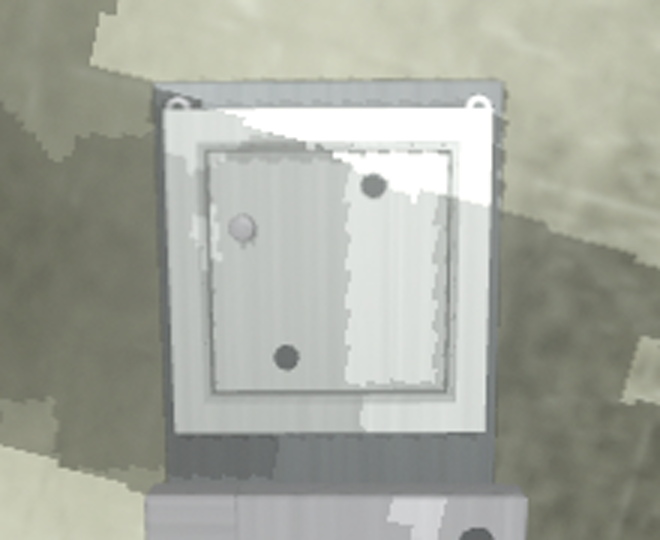

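The nest crop shows the block's corners at (163,107), (493,107), (487,433) and (175,433), and the pin at (242,228). The held plate's front edge runs from (147,494) to (527,493), parallel to the block.

```bash
python3 - <<'E'
from h import *
c=cam('wrist'); v=np.load('v.npz'); T=np.eye(4);T[:3,:3]=Ro.from_euler('xyz',v['r'],degrees=True).as_matrix();T[:3,3]=v['e']
W=np.linalg.inv(T@np.array(c[0]['mount']));d=(c[0],W[:3,:3],W[:3,3])
def q(P,z,n):
    W=np.array([world(d,np.array(p)/3+v['o']-.3,z) for p in P]); m=W.mean(0)
    e=[W[1]-W[0],W[2]-W[3]]; f=[W[0]-W[3],W[1]-W[2]]
    a=[np.degrees(np.arctan2(w[1],w[0])) for w in e]+[np.degrees(np.arctan2(w[1],w[0]))-90 for w in f]
    print(n,m,np.round(a,1),np.mean(a).round(2),[np.linalg.norm(w).round(1) for w in e+f])
q([(163,107),(493,107),(487,433),(175,433)],22,'block')
q([(197,142),(460,142),(455,400),(203,400)],22,'rim')
q([(208,151),(450,151),(445,391),(213,391)],14,'pocketbottom')
print('pin',world(d,np.array((242,227))/3+v['o'],17),[world(d,np.array(p)/3+v['o'],10) for p in [(373,185),(286,357)]])
for z in (166,168,170):
  a,b=[world(d,np.array(p)/3+v['o']-.3,z) for p in [(147,494),(527,493)]]; w=b-a
  y=np.degrees(np.arctan2(w[1],w[0])); n=np.array([w[1],-w[0]])/np.linalg.norm(w); print(z,np.linalg.norm(w),y,(a+b)/2+30*n-v['e'][:2])
E
```

```text
block [474.825  27.825] [14.3 14.3 14.7 14.9] 14.58 [np.float64(84.4), np.float64(84.7), np.float64(84.7), np.float64(84.7)]
rim [474.6   27.95] [14.3 14.4 14.3 14.5] 14.36 [np.float64(67.7), np.float64(67.9), np.float64(67.0), np.float64(66.8)]
pocketbottom [474.7   27.65] [14.4 14.4 14.3 14.3] 14.33 [np.float64(63.9), np.float64(63.9), np.float64(63.8), np.float64(63.8)]
pin [449.6  33.7] [array([480.7,  52.9]), array([469.1,   2.2])]
166 59.302360829902916 14.551774401550931 [-0.22767645 -0.8079711 ]
168 58.768188673805525 14.485520190462992 [-0.41125926 -0.31666787]
170 58.16227299547358 14.537986842818412 [-0.48466423  0.14021589]
```

{"method": "apply_moves", "body": {"delta_pos": [[-0.1,0.2,0],[-0.142,0.455,-0.1],[-0.142,0.455,-0.4],[-0.142,0.455,-0.7],[-0.142,0.455,-0.9],[-0.142,0.455,-1],[-0.142,0.455,-1],[-0.142,0.455,-1]], "rot": [[0,0,0],[0,0,0],[0,0,0],[0,0,0],[0,0,0],[0,0,0],[0,0,0],[0,0,0]], "hand": [0,0,0,0,0,0,0,0]}}

```text
time_s: 7.48
ee_pos: [474.7, 29.2, 65.5]
ee_rot: [-179.9, -0.0, 104.5]
force: [0.0, 0.3, -3.1]
gripper_width: 25.0
gripper_force: 30.0
```

{"method": "apply_moves", "body": {"delta_pos": [[0,0,-0.05],[0,0,-0.1],[0,0,-0.13],[0,0,-0.16],[0,0,-0.18],[0,0,-0.18]], "rot": [[0,0,0],[0,0,0],[0,0,0],[0,0,0],[0,0,0],[0,0,0]], "hand": [0,0,0,0,0,0]}}

```text
time_s: 7.98
ee_pos: [474.6, 28.0, 43.9]
ee_rot: [-180.0, -0.0, 104.4]
force: [-0.9, 0.0, -4.0]
gripper_width: 24.9
gripper_force: 30.0
```

{"method": "apply_moves", "body": {"delta_pos": [[0,0,-0.015],[0,0,-0.03],[0,0,-0.045],[0,0,-0.055],[0,0,-0.065],[0,0,-0.075],[0,0,-0.075],[0,0,-0.075]], "rot": [[0,0,0],[0,0,0],[0,0,0],[0,0,0],[0,0,0],[0,0,0],[0,0,0],[0,0,0]], "hand": [0,0,0,0,0,0,0,0]}}

```text
time_s: 8.65
ee_pos: [474.9, 28.0, 37.4]
ee_rot: [180.0, 0.0, 104.4]
force: [-4.9, -0.9, 15.3]
gripper_width: 25.2
gripper_force: 30.0
```

{"method": "apply_moves", "body": {"delta_pos": [[0,0,0],[0,0,0],[0,0,0],[0,0,0],[0,0,0.1],[0,0,0.3],[0,0,0.5],[0,0,0.8],[0,0,1]], "rot": [[0,0,0],[0,0,0],[0,0,0],[0,0,0],[0,0,0],[0,0,0],[0,0,0],[0,0,0],[0,0,0]], "hand": [0.55,0.55,0.55,0.55,0.55,0.55,0.55,0.55,0.55]}}

```text
time_s: 9.4
ee_pos: [475.7, 28.1, 157.6]
ee_rot: [179.9, 0.0, 104.4]
force: [0.7, 0.2, -0.5]
gripper_width: 50.3
gripper_force: 0.0
```

{"method": "apply_moves", "body": {"delta_pos": [[0.1,-0.3,0.2],[0.158,-0.6,0.4],[0.158,-0.6,0.5],[0.158,-0.6,0.5],[0.158,-0.6,0.5]], "rot": [[0,0,0],[0,0,0],[0,0,0],[0,0,0],[0,0,0]], "hand": [0.55,0.55,0.55,0.55,0.55]}}

```text
time_s: 9.82
ee_pos: [494.0, -44.0, 215.2]
ee_rot: [180.0, -0.0, 104.3]
force: [-0.5, 0.5, -1.1]
gripper_width: 49.9
gripper_force: 0.0
```

```bash
python3 - <<'E'
from h import *
c=cam('wrist'); s=env.state();print(s['ee_pos'],s['ee_rot'],s['qpos'])
x,y=[int(v) for v in proj(c,[475,28,22])]; print(x,y)
for q in ['stylus_mid','holder_mouth','blank_mid','button_top']: find(c,q,dict(Z,blank_mid=40)[q])
x0=max(0,x-110);y0=max(0,y-90)
im=c[0]['pixels'][y0:y0+180,x0:x0+320]; save(c,'seat.png',cv2.resize(im,None,fx=2.5,fy=2.5,interpolation=cv2.INTER_CUBIC))
E
```

```text
[493.14095347 -43.41578327 214.21382647] [-1.79912486e+02 -6.55026906e-02  1.04391263e+02] [-6.38289660e+00  1.11453832e+01  9.95683195e+01  3.22690064e-02
  6.93913577e+01 -2.07855959e+01]
314 127
stylus_mid 0.69 [536.  69.] [629.9 115.2]
holder_mouth 0.74 [530.  78.] [632.7 110.4]
blank_mid 0.79 [316. 131.] [476.9  25.6]
button_top 0.42 [314. 129.] [474.5  27.3]
```

View pics/seat.png

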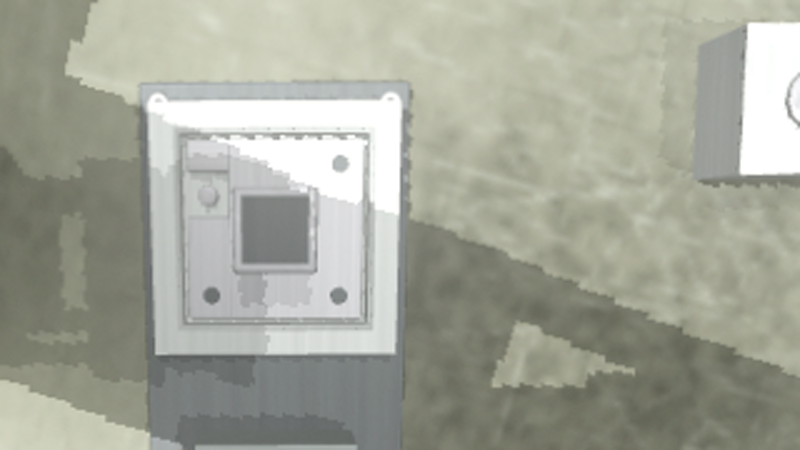

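The seat crop shows the blank level in the pocket, with its plate parallel to the rim and the pin at (208,195) standing inside the notch.

{"method": "apply_moves", "body": {"delta_pos": [[0.1,0.1,0],[0.2,0.2,0],[0.3,0.3,0],[0.4,0.4,0],[0.5,0.5,0],[0.6,0.6,0],[0.7,0.7,0],[0.7,0.7,0],[0.7,0.7,0],[0.7,0.7,0]], "rot": [[0,0,0.08],[0,0,0.16],[0,0,0.24],[0,0,0.32],[0,0,0.4],[0,0,0.48],[0,0,0.56],[0,0,0.64],[0,0,0.72],[0,0,0.8]], "hand": [0.55,0.55,0.55,0.55,0.55,0.55,0.55,0.55,0.55,0.55]}}

```text
time_s: 10.9
ee_pos: [577.5, 41.1, 214.1]
ee_rot: [-180.0, -0.1, 173.6]
force: [-0.6, 1.2, -0.2]
gripper_width: 50.0
gripper_force: 0.0
```

{"method": "apply_moves", "body": {"delta_pos": [[0.2,0.2,0],[0.4,0.4,0],[0.6,0.6,0],[0.68,0.6,0],[0.68,0.6,0],[0.68,0.6,0]], "rot": [[0,0,0.06],[0,0,0.0796],[0,0,0.0796],[0,0,0.0796],[0,0,0.0796],[0,0,0.0796]], "hand": [0.55,0.55,0.55,0.55,0.55,0.55]}}

```text
time_s: 11.4
ee_pos: [658.8, 112.6, 213.8]
ee_rot: [-180.0, -0.2, -179.9]
force: [-0.4, 0.9, -0.3]
gripper_width: 50.0
gripper_force: 0.0
```

```bash
python3 - <<'E'
from h import *
c=cam('wrist'); s=env.state();print(s['time_s'],s['ee_pos'],s['ee_rot'],s['qpos'])
for q in ['stylus_mid','holder_mouth']: find(c,q,Z[q])
x,y=[int(v) for v in proj(c,[631,112,60])]; print(x,y)
x0=max(0,x-80);y0=max(0,y-75);print(x0,y0)
np.savez('v.npz',e=s['ee_pos'],r=s['ee_rot'],o=[x0,y0])
im=c[0]['pixels'][y0:y0+150,x0:x0+200]; save(c,'sty.png',cv2.resize(im,None,fx=4,fy=4,interpolation=cv2.INTER_CUBIC))
E
```

```text
11.45 [658.43700168 112.09105628 214.34927529] [-1.79972068e+02 -1.40985792e-01 -1.79984894e+02] [ 8.67794759e+00  2.69159535e+01  7.60300351e+01 -6.54045214e-03
  7.71975959e+01 -8.13357351e+01]
stylus_mid 0.94 [313. 187.] [630.  111.6]
holder_mouth 0.71 [311. 189.] [633.3 110.2]
313 189
233 114
```

View pics/sty.png

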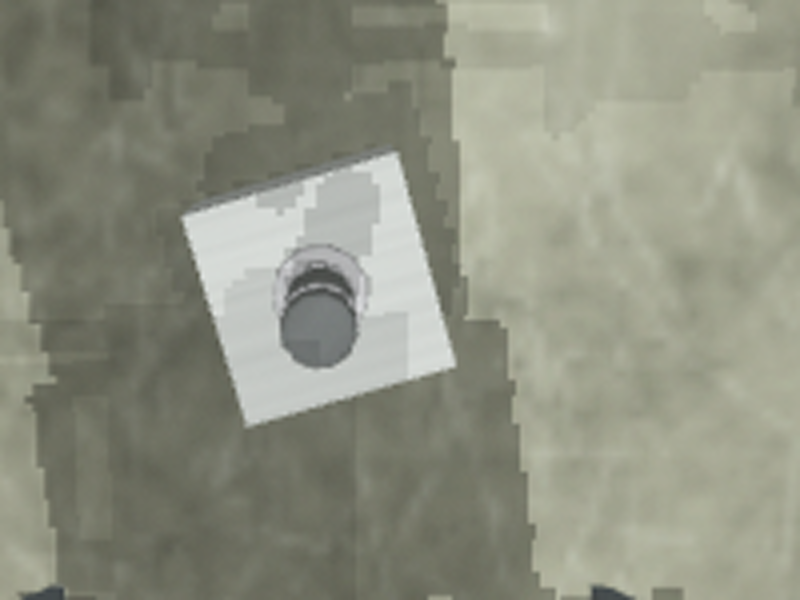

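The stylus crop shows the holder top's corners at (182,214), (398,152), (456,366) and (247,427), the collar centre at (321,290) and the grip's top at (319,328).

```bash
python3 - <<'E'
from h import *
c=cam('wrist'); v=np.load('v.npz'); T=np.eye(4);T[:3,:3]=Ro.from_euler('xyz',v['r'],degrees=True).as_matrix();T[:3,3]=v['e']
W=np.linalg.inv(T@np.array(c[0]['mount']));d=(c[0],W[:3,:3],W[:3,3])
f=lambda p,z:world(d,np.array(p)/4+v['o']-.4,z)
B=np.array([f(p,40) for p in [(182,214),(398,152),(456,366),(247,427)]]);print(B.mean(0),B)
print('collar',f((321,290),44),'top',f((319,328),94), 'cam',-d[1].T@d[2])
E
```

```text
[630.95 110.9 ] [[614.9  82.3]
 [602.4 126.7]
 [646.7 139.4]
 [659.8  95.2]]
collar [630.1 111. ] top [630.4 110.8] cam [586.17462956 112.54590757 385.2094693 ]
```

{"method": "apply_moves", "body": {"delta_pos": [[-0.1,-0.01,-0.1],[-0.241,-0.01,-0.3],[-0.241,-0.01,-0.6],[-0.241,-0.01,-0.85],[-0.241,-0.01,-0.85],[-0.241,-0.01,-0.85]], "rot": [[0,0,0],[0,0,0],[0,0,0],[0,0,0],[0,0,0],[0,0,0]], "hand": [0.55,0.55,0.55,0.55,0.55,0.55]}}

```text
time_s: 12.1
ee_pos: [629.4, 110.3, 112.7]
ee_rot: [-180.0, -0.2, 180.0]
force: [0.4, 0.1, -0.1]
gripper_width: 50.2
gripper_force: 0.0
```

{"method": "apply_moves", "body": {"delta_pos": [[0,0,-0.15],[0,0,-0.3],[0,0,-0.42],[0,0,-0.503],[0,0,-0.503]], "rot": [[0,0,0],[0,0,0],[0,0,0],[0,0,0],[0,0,0]], "hand": [0.55,0.55,0.55,0.55,0.55]}}

```text
time_s: 12.52
ee_pos: [630.7, 110.7, 53.0]
ee_rot: [180.0, -0.0, 180.0]
force: [-0.3, -0.5, 0.0]
gripper_width: 50.1
gripper_force: 0.0
```

{"method": "apply_moves", "body": {"delta_pos": [[0,0,0],[0,0,0],[0,0,0],[0,0,0],[0,0,0],[0,0,0],[0,0,0],[0,0,0],[0,0,0]], "rot": [[0,0,0],[0,0,0],[0,0,0],[0,0,0],[0,0,0],[0,0,0],[0,0,0],[0,0,0],[0,0,0]], "hand": [0,0,0,0,0,0,0,0,0], "newtons": 40}}

```text
time_s: 13.27
ee_pos: [630.8, 110.9, 53.4]
ee_rot: [180.0, 0.0, 180.0]
force: [-0.2, -0.2, 2.9]
gripper_width: 13.0
gripper_force: 40.0
```

{"method": "apply_moves", "body": {"delta_pos": [[0,0,0.1],[0,0,0.35],[0,0,0.65],[0,0,0.85],[0,0,0.85]], "rot": [[0,0,0],[0,0,0],[0,0,0],[0,0,0],[0,0,0]], "hand": [0,0,0,0,0]}}

```text
time_s: 13.68
ee_pos: [633.9, 111.4, 161.7]
ee_rot: [179.9, 0.7, 180.0]
force: [0.4, 0.1, -0.4]
gripper_width: 13.3
gripper_force: 40.0
```

{"method": "apply_moves", "body": {"delta_pos": [[-0.12,-0.16,0],[-0.3,-0.4,0],[-0.45,-0.6,0],[-0.6,-0.8,0]], "rot": [[0,0,0],[0,0,0],[0,0,0],[0,0,0]], "hand": [0,0,0,0]}}

```text
time_s: 14.02
ee_pos: [556.9, 14.0, 154.3]
ee_rot: [-180.0, -0.1, -180.0]
force: [-0.4, -0.4, -0.9]
gripper_width: 13.3
gripper_force: 40.0
```

{"method": "apply_moves", "body": {"delta_pos": [[-0.16,-0.22,0],[-0.32,-0.45,0],[-0.42,-0.6,0],[-0.492,-0.699,0],[-0.492,-0.699,0],[-0.492,-0.699,0]], "rot": [[0,0,0],[0,0,0],[0,0,0],[0,0,0],[0,0,0],[0,0,0]], "hand": [0,0,0,0,0,0]}}

```text
time_s: 14.52
ee_pos: [499.1, -69.3, 154.8]
ee_rot: [180.0, -0.0, 179.9]
force: [-0.1, 0.5, -1.1]
gripper_width: 13.6
gripper_force: 40.0
```

```bash
python3 - <<'E'
from h import *
c=cam('wrist'); s=env.state();print(s['time_s'],s['ee_pos'],s['ee_rot'],s['gripper_width'],s['force'])
for q,z in [('stylus_tip',s['ee_pos'][2]-47),('stylus_mid',s['ee_pos'][2]-3),('button_top',24)]: find(c,q,z)
c2=cam('side'); find(c2,'stylus_tip',s['ee_pos'][2]-47); find(c2,'button_top',24)
x,y=[int(v) for v in proj(c,[499.5,-69,34])]; print(x,y); print('exp tip px',proj(c,[*s['ee_pos'][:2],s['ee_pos'][2]-47]))
x0=max(0,min(x-100,420));y0=max(0,min(y-75,310));print(x0,y0)
im=c[0]['pixels'][y0:y0+170,x0:x0+220]; save(c,'btn.png',cv2.resize(im,None,fx=3.5,fy=3.5,interpolation=cv2.INTER_CUBIC))
E
```

```text
14.5667 [499.68972661 -68.77470814 154.85799516] [1.79966268e+02 8.96609739e-03 1.79952835e+02] 13.462749904581631 [ 0.10515796 -0.10137183 -0.42381197]
stylus_tip 0.59 [315. 265.] [498.4 -68.5]
stylus_mid 0.59 [316. 297.] [499.3 -68.2]
button_top 0.55 [313. 232.] [500.6 -69.8]
stylus_tip 0.63 [382. 163.] [505.  -52.8]
314 234
exp tip px [314.7244346  266.96209479]
214 159
```

View pics/btn.png

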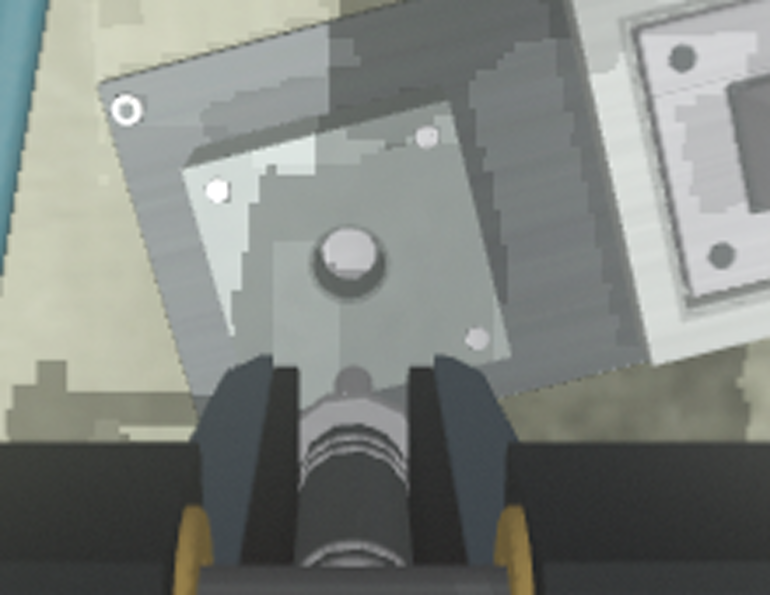

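The button crop shows the hole centred at (349,263), exactly where it was predicted. The stylus tip is at (353,382), straight in the gripper.

{"method": "apply_moves", "body": {"delta_pos": [[0,0,-0.15],[0,0,-0.35],[0,0,-0.5],[0,0,-0.56],[0,0,-0.58],[0,0,-0.58]], "rot": [[0,0,0],[0,0,0],[0,0,0],[0,0,0],[0,0,0],[0,0,0]], "hand": [0,0,0,0,0,0]}}

```text
time_s: 15.37
ee_pos: [499.7, -68.8, 85.2]
ee_rot: [180.0, -0.0, -180.0]
force: [0.1, -0.7, -0.1]
gripper_width: 13.2
gripper_force: 40.0
```

{"method": "apply_moves", "body": {"delta_pos": [[0,0,-0.03],[0,0,-0.06],[0,0,-0.09],[0,0,-0.12],[0,0,-0.14],[0,0,-0.155],[0,0,-0.17],[0,0,-0.178],[0,0,-0.178],[0,0,-0.178]], "rot": [[0,0,0],[0,0,0],[0,0,0],[0,0,0],[0,0,0],[0,0,0],[0,0,0],[0,0,0],[0,0,0],[0,0,0]], "hand": [0,0,0,0,0,0,0,0,0,0]}}

```text
time_s: 16.2
ee_pos: [500.1, -69.1, 65.3]
ee_rot: [-180.0, 0.1, 180.0]
force: [-1.5, 0.1, 9.9]
gripper_width: 13.7
gripper_force: 40.0
```

{"method": "apply_moves", "body": {"delta_pos": [[0,0,0.1],[0,0,0.3],[0,0,0.55],[0,0,0.758],[0,0,0.758],[0,0,0.758]], "rot": [[0,0,0],[0,0,0],[0,0,0],[0,0,0],[0,0,0],[0,0,0]], "hand": [0,0,0,0,0,0]}}

```text
time_s: 16.7
ee_pos: [500.2, -69.1, 156.0]
ee_rot: [-180.0, 0.2, 180.0]
force: [-0.5, 0.2, -1.8]
gripper_width: 13.4
gripper_force: 40.0
```

{"method": "apply_moves", "body": {"delta_pos": [[0.12,0.16,0],[0.3,0.4,0],[0.45,0.6,0],[0.6,0.8,0]], "rot": [[0,0,0],[0,0,0],[0,0,0],[0,0,0]], "hand": [0,0,0,0]}}

```text
time_s: 17.03
ee_pos: [571.1, 28.0, 153.0]
ee_rot: [-180.0, -0.2, 180.0]
force: [0.4, -0.0, -1.2]
gripper_width: 13.5
gripper_force: 40.0
```

{"method": "apply_moves", "body": {"delta_pos": [[0.16,0.22,0],[0.32,0.45,0],[0.42,0.6,0],[0.492,0.699,0],[0.492,0.699,-0.1],[0.492,0.699,-0.3],[0.492,0.699,-0.4],[0.492,0.699,-0.45],[0.492,0.699,-0.45],[0.492,0.699,-0.45]], "rot": [[0,0,0],[0,0,0],[0,0,0],[0,0,0],[0,0,0],[0,0,0],[0,0,0],[0,0,0],[0,0,0],[0,0,0]], "hand": [0,0,0,0,0,0,0,0,0,0]}}

```text
time_s: 17.87
ee_pos: [630.2, 110.8, 100.1]
ee_rot: [-180.0, -0.1, 180.0]
force: [-0.3, 0.3, -1.2]
gripper_width: 13.3
gripper_force: 40.0
```

```bash
python3 - <<'E'
from h import *
c=cam('wrist'); s=env.state();print(s['time_s'],s['ee_pos'],s['ee_rot'],s['gripper_width'],s['force'])
find(c,'stylus_tip',s['ee_pos'][2]-47);find(c,'stylus_mid',s['ee_pos'][2]-3);find(c,'holder_mouth',40)
E
```

```text
17.9167 [630.85066412 110.82436855 101.07819908] [1.79991602e+02 1.84296813e-02 1.79981588e+02] 13.016517329104275 [ 0.95652129  0.13704432 -0.12390342]
stylus_tip 0.74 [316. 264.] [628.6 111.7]
stylus_mid 0.9 [315. 297.] [629.7 111.4]
holder_mouth 0.73 [313. 263.] [632.9 110.1]
```

{"method": "apply_moves", "body": {"delta_pos": [[0,0,-0.06],[0,0,-0.12],[0,0,-0.17],[0,0,-0.22],[0,0,-0.27],[0,0,-0.32],[0,0,-0.36],[0,0,-0.385],[0,0,-0.4],[0,0,-0.4]], "rot": [[0,0,0],[0,0,0],[0,0,0],[0,0,0],[0,0,0],[0,0,0],[0,0,0],[0,0,0],[0,0,0],[0,0,0]], "hand": [0,0,0,0,0,0,0,0,0,0]}}

```text
time_s: 18.9
ee_pos: [630.5, 110.9, 53.4]
ee_rot: [180.0, -0.0, 180.0]
force: [-1.4, 0.5, 2.5]
gripper_width: 13.4
gripper_force: 40.0
```

Back at the height it was gripped at; releasing.

{"method": "apply_moves", "body": {"delta_pos": [[0,0,0],[0,0,0],[0,0,0],[0,0,0],[0,0,0],[0,0,0.2],[0,0,0.4],[0,0,0.7],[0,0,1],[0,0,1]], "rot": [[0,0,0],[0,0,0],[0,0,0],[0,0,0],[0,0,0],[0,0,0],[0,0,0],[0,0,0],[0,0,0],[0,0,0]], "hand": [0.55,0.55,0.55,0.55,0.55,0.55,0.55,0.55,0.55,0.55]}}

```text
time_s: 19.73
ee_pos: [634.8, 111.5, 181.1]
ee_rot: [179.9, 0.8, 180.0]
force: [0.6, 0.8, 1.7]
gripper_width: 50.6
gripper_force: 0.0
```

{"method": "apply_moves", "body": {"delta_pos": [[0.1,0,0.1],[0.24,0,0.3],[0.24,0,0.352],[0.24,0,0.352],[0.24,0,0.352]], "rot": [[0,0,0],[0,0,0],[0,0,0],[0,0,0],[0,0,0]], "hand": [0.55,0.55,0.55,0.55,0.55]}}

```text
time_s: 20.15
ee_pos: [658.6, 110.9, 214.5]
ee_rot: [180.0, -0.1, 180.0]
force: [0.2, -0.0, -0.8]
gripper_width: 50.0
gripper_force: 0.0
```

```bash
python3 - <<'E'
from h import *
c=cam('wrist'); s=env.state();print(s['time_s'],s['ee_pos'],s['force'],s['gripper_width'])
find(c,'stylus_mid',50)
im=c[0]['pixels'][60:300,50:470]; save(c,'end.png',cv2.resize(im,None,fx=1.9,fy=1.9,interpolation=cv2.INTER_CUBIC))
E
```

```text
20.2 [658.06388398 110.79310866 213.79896056] [-0.02389706  0.25460258 -0.12949556] 50.33597310783034
stylus_mid 0.82 [317. 188.] [631.2 113. ]
stylus_mid 0.62 [93. 26.] [506.8 -56.9]
```

View pics/end.png

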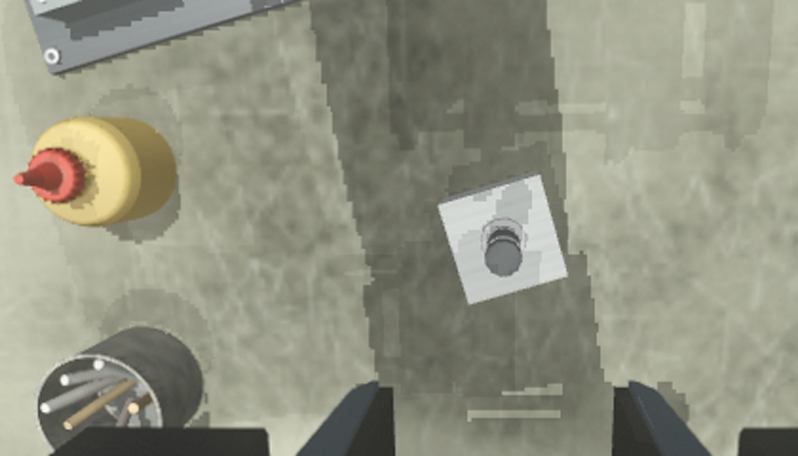

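The end picture shows the stylus upright in its holder at (503,250), as at the start, and the gripper clear of it.

```bash
python3 -c "
from workcell import env
print(env.job_done())"
```

```text
the job is handed in; nothing more can be done
None
```

The blank is seated over the key pin at (-23, 12), yaw 0 to the fixture; the stylus tip then pressed the button to its stop (judged from about 10 N at the wrist). The stylus is back in its holder and the job was handed in at about 20 s, with no verdict returned.

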